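# Extractor, mains, start: set the kiln going

### The job

The kiln is loaded and ready to fire: with light fingertip presses, first switch on the fume extractor by pushing the blue button on its top fully in, then switch on the control box by pressing down the raised upper end (white dot) of its black mains rocker as far as it goes, and last push the green start button fully in. All three stay where they are pushed. Do not press the black stop button or the red emergency stop, do not turn the dial, do not lift or shove either machine, and leave the glass and other things on the bench where they are.

Things in the scene. Friction and masses are not known exactly. Their poses are not given: they have to be found in the camera images.
- control_box: blue steel kiln control box on rubber feet, loose, about 3.4 kg, 200 deep (its x) x 270 wide (its y), 55 high in front (-x side, towards the robot), 108 behind. Origin: centre of its underside. The grey panel slopes 0.26 rad; its outward normal in the box frame is (-0.257, 0, 0.966). Panel also carries a display and pilot lamps, at most 6 high
- mains (a joint): black mains rocker switch at (-45, 75) mm in the control box frame, 50 long (along the box's x) x 30 wide x 10 thick, hinged across its middle: 0 rad = off (the end with a white dot, the upper one, away from the robot, stands up), 0.28 rad = on (that end fully down). It stays where it is left; about 3 N at the dot tips it; the dot goes down by 4.4 mm
- mains_press (a point): the white dot on top of the mains rocker's raised half, 16 mm uphill (box +x) of its hinge: where to press; moves with the rocker
- start (a joint): green start button at (-45, 0) mm in the control box frame, a flat round head 29 across in a steel collar 38 across: 0 m = out (off, head 12 above the panel), 0.006 m = fully in (on). It moves square to the panel, needs about 3 N and stays where it is pushed
- start_top (a point): centre of the green start button's top face; moves with it
- fan (a joint): blue button on top of the fume extractor, a flat round head 29 across in a steel collar 38 across: 0 m = out (off, head 12 above the case), 0.006 m = fully in (on). It moves straight down, needs about 3 N and stays where it is pushed
- fan_top (a point): centre of the blue button's top face (212 above the bench when out); moves with it
- extractor: fume extractor: white case 170 deep (its x) x 210 wide (its y) x 200 high with round fan guards in front and behind, about 3 kg, standing loose on rubber feet. Origin: centre of its underside on the bench; its -x side faces the robot more or less; z up. The blue button is at (-35, 65) mm in its frame, a flat green pilot lamp at (-35, 15)
- stop (a joint): black stop button at (-45, -75) mm in the control box frame, same form and travel as the green one (0 m = out, 0.006 m = in): leave it alone
- estop (a joint): red emergency-stop mushroom at (40, -90) mm in the control box frame, 40 across, its top 33 above the panel, on a yellow disc (0 m = out, 0.006 m = in): leave it alone
- dial_mark (a point): mark on the rim of the control box's black temperature dial at (35, -10) mm in its frame, 20 mm from the dial's axis; the dial is 40 across and 23 high, set anywhere at the start and turns freely under a touch: leave it alone
- casting: clear aqua glass block 45 x 45 x 35 high lying on top of the extractor, behind and to the side of the button; origin at the centre of its underside
- mould: white plaster mould, a cup 90 across and 90 high on the bench; origin at the centre of its underside
- frit_jar: jar of aqua glass with a white cap, 72 across and 100 high, on the bench; origin at the centre of its underside
- tin: tall metal tin 65 x 105, 230 high with its white cap, on the bench; origin at the centre of its underside
- billet_a: aqua glass billet 55 x 30 x 22 high lying on the bench between the machines and the robot; origin at the centre of its underside
- billet_b: aqua glass billet 60 x 32 x 22 high lying on the bench at the robot's left; origin at the centre of its underside
- brush: hand brush 180 long lying on the bench near the robot; origin at the centre of its underside

How it is judged (in metres and radians):
On the way, in this order (a step that is already met when the one before it is completed fails the run):
1. the fume extractor is switched on (blue button in) (value of joint fan above 0.0045 m), for 0.1 s.
2. the mains rocker is switched on (value of joint fan above 0.0045 m and value of joint mains above 0.21 rad), for 0.1 s.
3. the green start button is pushed in (all of step 2 and value of joint start above 0.0045 m), for 0.1 s.
At the end, for the whole second after the job is handed in: blue and green buttons at least 4.5 mm in, mains rocker at 0.21 rad or more, stop and emergency stop less than 2 mm in, both machines at rest within 12 mm of where they stood, the dial mark within 12 mm and all else within 20 mm of its start (all of step 3 and value of joint each of stop, estop below 0.002 m and distance of each of control_box, extractor, dial_mark from where it was at the start of the episode below 0.012 m and distance of each of casting, mould, frit_jar, tin, billet_a, billet_b, brush from where it was at the start of the episode below 0.02 m and linear speed of each of control_box, extractor below 0.02 m/s); the robot touches nothing.
It fails at once if out of order: the mains rocker tipped past 0.1 rad before the extractor is on, or the start button 2 mm in before extractor and mains are on ((value of joint mains above 0.1 rad and value of joint fan below 0.0045 m) or (value of joint start above 0.002 m and (value of joint fan below 0.0045 m or value of joint mains below 0.2 rad))).
It fails at once if the black stop button or the emergency stop pressed 2 mm, or the dial turned (its mark moves 12 mm) (value of joint any of stop, estop above 0.002 m or distance of dial_mark from where it was at the start of the episode above 0.012 m).
It fails at once if the control box or the extractor lifted, carried or shoved 12 mm (distance of any of control_box, extractor from where it was at the start of the episode above 0.012 m).
It fails at once if the control box or the extractor pressed hard (over 40 N) (contact force between the fingers and control_box above 40 N or contact force between the fingers and extractor above 40 N).
It fails at once if the casting, mould, jar, tin, brush or a billet moved, lifted or knocked over (20 mm) (distance of any of casting, mould, frit_jar, tin, billet_a, billet_b, brush from where it was at the start of the episode above 0.02 m).
It also fails if it takes over 61 s, if anything falls off the work surface, if the arm or the gripper's body presses on something with over 40 N, if the wrist force passes 120 N, or if a joint passes its speed limit or range.

### The arm

A 6-joint arm with a two-finger parallel gripper is mounted at the origin on the work surface. World frame = base frame: x ahead of the robot, y to its left, z up, the work surface at z = 0. Lengths are in m, angles in degrees, forces in N, time in s.
With the tool pointing down it reaches from about 0.4 to 0.925 m from the base axis. Payload 12.5 kg.
Tool frame: the origin (TCP) lies at the very end of the fingers, on their centre line; the grasp point (between the pads) lies 19 mm behind it; z points along the fingers, y is the line along which they close (so a half turn about z gives the same grasp; the last joint's range is limited). The gripper opens to 95 mm and grips with 3 to 60 N. Pads are 20 mm wide; open, the fingers measure 119 mm over their backs; the gripper's body (75 mm by 180 mm) begins 59 mm behind the grasp point.
Start: joints at [-6.05, 28.126, 89.318, -0, 62.55, -6.05], TCP at [0.625, 0, 0.215] pointing down, gripper open.
Joint ranges: [-177.58, 177.58], [-47.91, 125.51], [2.72, 160], [-65.01, 245.01], [3.68, 167.84], [-153.87, 153.87]. Speed limits (degrees/s): [127.2, 127.2, 159.86, 180, 180, 180].

### API

Orientations are given as [roll, pitch, yaw] about the fixed x, y, z axes, in that order (R = Rz(yaw) Ry(pitch) Rx(roll)).
In Python, from plant import manip gives the robot as it stands. The module is installed in compiled form; this text tells all that it offers.
- The arm moves only by the tool drive_tool, never from a script. Its argument "targets" is a list of rows, each a list of 3 entries, a list of its own where there are three numbers: the opening, from 0 (shut) to 1 (fully open), then the shift along the tool's x, y, z in mm, then the turn about the tool's z in rad. In form: [[grip, [tx, ty, tz], roll], ...]. A call has 1 to 5 rows; each row shifts and turns the commanded pose from where the row before left it, along the tool's axes as they then stand; what a row does not reach is not made up. A row lasts 1/8 s, in which the tool goes at most 62.5 mm and 10.7 degrees, less where a joint would pass 70% of its speed; a pose out of reach is approached as far as the arm can. A call is refused whole if a number of a shift passes 62.5 or a number of a turn 0.188, either way. A call with a gripper value outside its range is refused whole. The fingers move at their own pace and stop on an object; the grip force is fixed at half the most. Time passes only in rows, so rows that do not move let the fingers close. It gives the time, the measured TCP pose, the force, the opening and the grip force at its end, in the units of the state.
- manip.read_state(): the state, without advancing time (a new reading comes with each control period).
- manip.camera(name): name is "scene" or "side" or "wrist"; returns a dict with "pixels" (400x640x3 uint8, red, green, blue), "vfov" (degrees; the focal length in pixels is half the picture's height over the tangent of half this angle, whatever the lens; pixels are square), "cx", "cy" (the principal point, pixels), "k1" (the pictures are not rectified: a ray, as slopes to the right and down, at radius r is drawn at 1 + k1 r^2 times it, then the intrinsics apply), "rvec" (rotation vector, rad) and "tvec" (3), from world to camera coordinates, as OpenCV has them. Camera axes: x right, y down, z forward; pixel columns grow to the right and rows downward; lengths in m; the calibration is good to about 2 mm. A picture is of the moment at which its call begins. There is no depth.
- manip.job_done(): hands the job in; it is judged then, once.
The state is a dict: "t": time; "qpos": joint angles; "dq": joint speeds; "joint_efforts": joint torques, N m; "eef_pos": TCP position; "orientation": TCP orientation; "wrist_force": force on the tool from outside, world axes, zero at the start; "ft_torque": the same for the moment, N m; "grip_width": finger opening in m; "finger_force": force on a finger pad.
Only numpy, scipy, OpenCV 4.12 (cv2) and the standard library are available. Lean on these libraries where they do the work, as an engineer would, in place of code of your own. Each camera call takes 0.05 s, during which the arm holds its last target. There are 200 camera calls.

## Working session

There is one attempt and no reset: what is moved stays moved. The work goes in short steps, Python scripts to look and compute and a tool call to move; the robot and the scene stay as the last step left them, time stands still between calls to the robot, and variables do not carry over. Pictures are saved under pics/ and viewed, at most 10 in all, crops included, and the job is handed in when it is done.

Besides the shell and the picture viewer there is one more tool, called after ">>>" as name(argument=value, ...) on one line, values as JSON. drive_tool: Moves the arm, as the interface text tells. Its arguments: {"type":"object","properties":{"targets":{"type":"array","items":{"type":"array"}}},"required":["targets"]}

```bash
mkdir -p pics
cat > h.py <<'E'
import numpy as np, cv2, pickle
from plant import manip
def shot(n,tag):
    c=manip.camera(n); cv2.imwrite(f'pics/{tag}.png',c['pixels'][:,:,::-1]); pickle.dump(c,open(f'{tag}.pkl','wb')); return c
def load(tag): return pickle.load(open(f'{tag}.pkl','rb'))
def cal(c):
    f=200/np.tan(np.radians(c['vfov'])/2)
    return np.array([[f,0,c['cx']],[0,f,c['cy']],[0,0,1.]]),np.array([c['k1'],0,0,0.]),np.array(c['rvec'],float),np.array(c['tvec'],float)
def ray(c,uv):
    K,d,r,t=cal(c); n=cv2.undistortPoints(np.array([[uv]],float),K,d)[0,0]
    R=cv2.Rodrigues(r)[0]; return -R.T@t, R.T@np.array([n[0],n[1],1])
def atz(c,uv,z):
    o,d=ray(c,uv); return o+d*(z-o[2])/d[2]
def proj(c,P):
    K,d,r,t=cal(c); return cv2.projectPoints(np.array(P,float).reshape(-1,3),r,t,K,d)[0][:,0]
E
python3 - <<'E'
from h import *
for n in('scene','side','wrist'):
    c=shot(n,n+'0'); o,d=ray(c,(320,200)); print(n,o,d,c['vfov'],c['k1'])
print(manip.read_state())
E
```

```text
scene [1.33099629 0.45415124 1.10502437] [-0.59855477 -0.34375282 -0.72358633] 48.14126635733018 -0.08719149582144564
side [-0.29726772  0.10472509  1.16850672] [ 0.6460106  -0.0599872  -0.76105403] 46.519939215049405 -0.04626943989927382
wrist [0.62610435 0.08214384 0.38450381] [-0.01604751 -0.28476291 -0.95860169] 60.82208312625675 -0.02463259205068078
{'t': 0.15, 'qpos': array([-6.04958549e+00,  2.81557358e+01,  8.93411248e+01,  9.34160819e-04,
        6.25515311e+01, -6.04921237e+00]), 'dq': array([-0.05044769, -0.20278468, -0.15165045, -0.08390195,  0.00940974,
        0.12325579]), 'joint_efforts': array([ 3.16444048e-04, -6.12899423e+01, -2.58276522e+01,  6.91918633e-02,
        4.73701756e-02, -5.07232733e-05]), 'eef_pos': array([6.24821517e-01, 5.48534476e-05, 2.14207070e-01]), 'orientation': array([-1.79951965e+02, -5.92366689e-03,  8.99991934e+01]), 'wrist_force': array([-0.08709674,  0.28337702, -0.26198607]), 'ft_torque': array([ 0.03398083,  0.03361212, -0.00366734]), 'finger_force': 0.0, 'grip_width': 0.09489063240307744}
```

View pics/scene0.png

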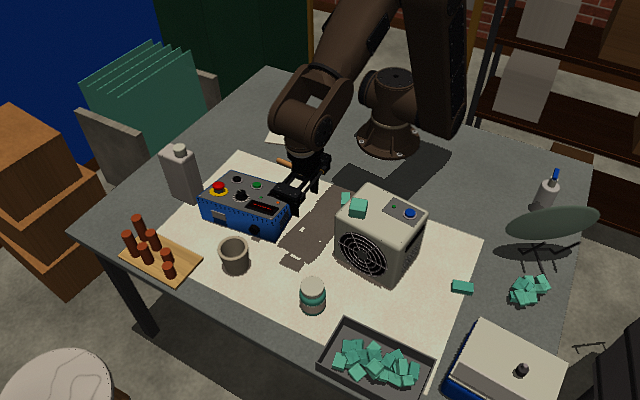

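View pics/side0.png

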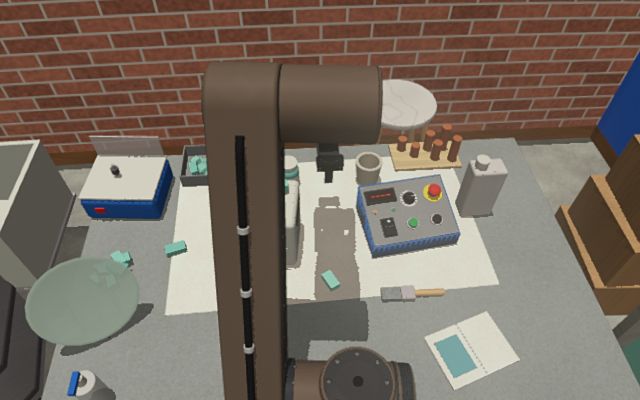

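View pics/wrist0.png

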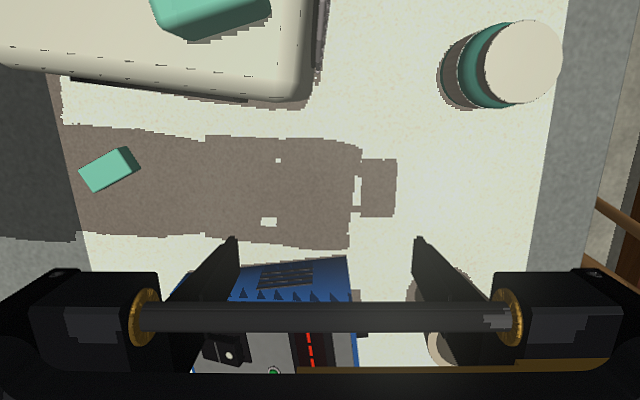

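Scene: blue button near (410,213), lamp (393,207), control box around (245,205). Side: mains rocker near (389,227), green start (413,223), stop (437,219), E-stop (433,192). Next I take enlarged crops to get finer pixel positions.

Run:
```python
from h import *
a=cv2.imread('pics/side0.png')[165:265,350:470]; b=cv2.imread('pics/scene0.png')[175:255,325:435]
a=cv2.resize(a,None,fx=5,fy=5,interpolation=2); b=cv2.resize(b,None,fx=5,fy=5,interpolation=2)
cv2.imwrite('pics/ca.png',a); cv2.imwrite('pics/cb.png',b)
```

```text
(no output)
```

View pics/ca.png

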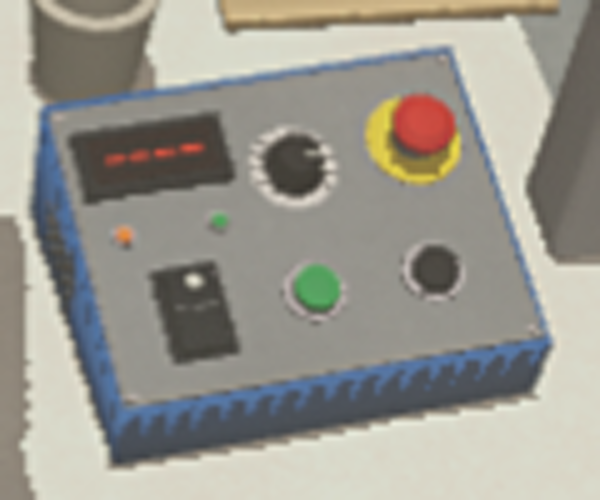

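View pics/cb.png

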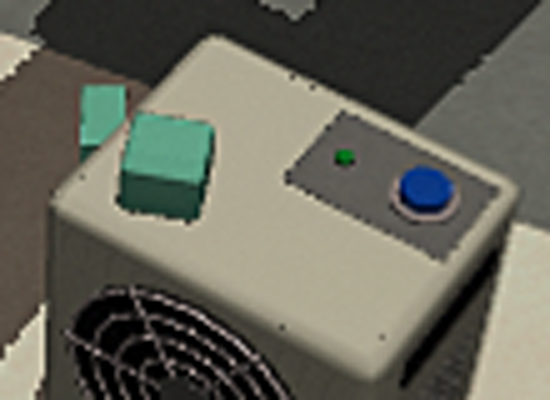

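Crop A (side; full px = 350+x/5, 165+y/5) shows the white dot at (195,281), start at (318,287), stop at (436,270), E-stop top at (425,122) and dial at (295,163). Crop B (scene; 325+x/5, 175+y/5) shows the blue button top at (426,188), the lamp at (345,157) and the glass block at about (168,165).

```bash
cat >> h.py <<'E'
from scipy.optimize import least_squares
N=np.array([-.257,0,.966])
def pan(x,y,h): return np.array([x,y,55+(x+100)*.266])/1000*1+N*h/1000
def w(p,P):
    c,s=np.cos(p[2]),np.sin(p[2]); P=np.atleast_2d(P); return np.c_[p[0]+c*P[:,0]-s*P[:,1],p[1]+s*P[:,0]+c*P[:,1],P[:,2]]
E
python3 - <<'E'
from h import *
s=load('side0'); c=load('scene0')
pts=[((318,287),pan(-45,0,12)),((436,270),pan(-45,-75,12)),((425,118),pan(40,-90,33)),((295,163),pan(35,-10,23)),((195,281),pan(-29,75,8)),
((123,408),[-.1,.135,.055]),((550,343),[-.1,-.135,.055]),((450,50),[.1,-.135,.108]),((45,108),[.1,.135,.108])]
uv=np.array([(350+(a-2)/5,165+(b-2)/5) for (a,b),_ in pts]); P=np.array([q for _,q in pts])
r=least_squares(lambda p:(proj(s,w(p,P))-uv).ravel(),[.7,-.2,.1],loss='soft_l1')
print(r.x,'\n',(proj(s,w(r.x,P))-uv).round(1)); print(w(r.x,P[[0,4]]))
print('startray',atz(s,uv[0],P[0][2]),'dotray',atz(s,uv[4],P[4][2]))
g=lambda a,b:(325+(a-2)/5,175+(b-2)/5)
B=atz(c,g(426,188),.212); L=atz(c,g(345,157),.201); print('fan',B,'lamp',L,np.linalg.norm((B-L)[:2]))
yaw=np.arctan2(*(B-L)[[1,0]])-np.pi/2; print('ext yaw',yaw)
for q in [(122,150),(128,117),(214,125),(205,175)]: print('cast',atz(c,g(*q),.235))
# check fits in other cams
print('box check scene',proj(c,w(r.x,P)).round(0).tolist())
wr=load('wrist0'); print('dot wrist',proj(wr,w(r.x,P[4])))
print('dotw',atz(wr,(229,355),P[4][2]))
t=np.array([[1.0,1]]) 
for n,uvv in (('tin',(484,161)),('estop',tuple(uv[2]))): print(n,atz(s,uvv,.23 if n=='tin' else P[2][2]))
E
```

```text
[ 0.56653764 -0.24407551  0.11692252] 
 [[ 0.1 -0.1]
 [ 0.2 -0.6]
 [ 0.5  0.1]
 [ 1.2 -2.1]
 [-1.2  0.5]
 [-0.8  2.4]
 [ 0.7  0.5]
 [ 0.2 -0.8]
 [-1.2 -0.2]]
[[ 0.51878194 -0.24968481  0.081222  ]
 [ 0.52694445 -0.17321046  0.081614  ]]
startray [ 0.5183633  -0.24939768  0.081222  ] dotray [ 0.52844071 -0.17701231  0.081614  ]
fan [0.51470039 0.26351527 0.212     ] lamp [0.50475739 0.21339265 0.201     ] 0.05109931703583778
ext yaw -0.19583102981262956
cast [0.58866577 0.1165745  0.235     ]
cast [0.5653572  0.10839659 0.235     ]
cast [0.54828163 0.15152632 0.235     ]
cast [0.58356717 0.16293464 0.235     ]
box check scene [[257.0, 183.0], [237.0, 178.0], [219.0, 183.0], [242.0, 191.0], [275.0, 193.0], [301.0, 190.0], [231.0, 169.0], [196.0, 197.0], [273.0, 221.0]]
dot wrist [[233.14847499 347.37932507]]
dotw [ 0.52158614 -0.18327712  0.081614  ]
tin [ 0.60956984 -0.45415322  0.23      ]
estop [ 0.60870434 -0.32832172  0.124118  ]
```

>>> drive_tool(targets=[[0,[0,0,-50],0],[0,[0,0,-30],0],[0,[40,-20,0],0],[0,[40,-30,0],0],[0,[40,-30,0],0]])

```text
t: 0.78
eef_pos: [0.5439, 0.121, 0.2944]
orientation: [-180.0, -0.0, 90.0]
wrist_force: [0.6, 0.9, 0.5]
grip_width: 0.0502
finger_force: 0.0
```

>>> drive_tool(targets=[[0,[40,-20,0],0],[0,[30,-10,0],0],[0,[0,0,0],0],[0,[0,0,0],0]])

```text
t: 1.27
eef_pos: [0.5152, 0.1896, 0.2945]
orientation: [-180.0, 0.0, 90.0]
wrist_force: [0.0, 0.5, -0.4]
grip_width: 0.0107
finger_force: 0.0
```

Run:
```python
from h import *
c=shot('wrist','w1'); s=shot('scene','s1'); st=manip.read_state(); print(st['eef_pos'],st['orientation'],st['grip_width'],proj(c,[.5147,.2635,.212]),proj(c,st['eef_pos']))
im=c['pixels'].astype(int); m=(im[:,:,2]>im[:,:,0]+60)&(im[:,:,2]>im[:,:,1]+40)
n,l,a,ce=cv2.connectedComponentsWithStats(m.astype(np.uint8))
for i in range(1,n):
    if a[i,4]>80: print(a[i],ce[i],atz(c,ce[i],.212))
```

```text
[0.51537156 0.18918339 0.29449265] [-1.79993579e+02  1.23927034e-02  8.99441720e+01] 0.00341251380380213 [[322.94959308 110.69028376]] [[323.38318864 255.7132769 ]]
[ 302   92   39   40 1202] [321.15224626 111.27204659] [0.5134078  0.26309391 0.212     ]
[308 359  36   7 104] [327.75961538 363.84615385] [0.51879247 0.04061654 0.212     ]
```

View pics/w1.png

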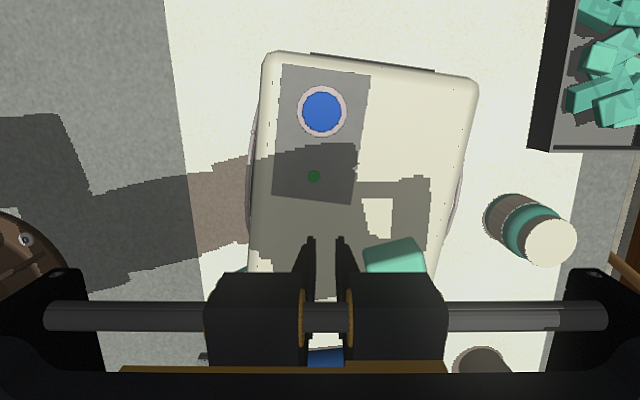

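The wrist view shows the blue button centred at (321,111), which puts it at (0.5135, 0.263), in agreement with the scene camera. The case is well clear on all sides.

>>> drive_tool(targets=[[0,[40,-2,0],0],[0,[34,0,0],0],[0,[0,0,40],0],[0,[0,0,30],0],[0,[0,0,6],0]])

```text
t: 2.0
eef_pos: [0.5128, 0.2631, 0.217]
orientation: [-179.8, 0.1, 89.9]
wrist_force: [0.2, -0.6, 0.4]
grip_width: 0.0004
finger_force: 0.0
```

>>> drive_tool(targets=[[0,[0,0,2],0],[0,[0,0,2],0],[0,[0,0,2],0],[0,[0,0,1],0],[0,[0,0,1],0]])

```text
t: 2.62
eef_pos: [0.5131, 0.264, 0.211]
orientation: [180.0, -0.0, 90.0]
wrist_force: [0.5, -1.4, 2.3]
grip_width: 0.0003
finger_force: 1.4
```

>>> drive_tool(targets=[[0,[0,0,1],0],[0,[0,0,1],0],[0,[0,0,1],0],[0,[0,0,1],0]])

```text
t: 3.12
eef_pos: [0.5131, 0.264, 0.2066]
orientation: [180.0, -0.0, 90.0]
wrist_force: [0.6, 0.1, 3.0]
grip_width: 0.0006
finger_force: 1.4
```

>>> drive_tool(targets=[[0,[0,0,0.5],0],[0,[0,0,0.5],0]])

```text
t: 3.38
eef_pos: [0.5131, 0.2641, 0.2062]
orientation: [180.0, -0.0, 90.0]
wrist_force: [-1.8, -1.3, 11.1]
grip_width: 0.0005
finger_force: 5.6
```

Force rose to 11 N with the button 6 mm down, so it has bottomed. Retracting and crossing to the box.

>>> drive_tool(targets=[[0,[0,0,0],0],[0,[0,0,-30],0],[0,[0,0,-55],0],[0,[-40,0,0],0],[0,[-50,0,0],0]])

```text
t: 4.0
eef_pos: [0.5127, 0.1736, 0.2907]
orientation: [180.0, -0.0, 90.1]
wrist_force: [1.0, -0.4, 0.3]
grip_width: 0.0008
finger_force: 0.0
```

>>> drive_tool(targets=[[0,[-50,0,0],0],[0,[-50,0,0],0],[0,[-50,0,0],0],[0,[-50,0,0],0],[0,[-50,0,0],0]])

```text
t: 4.62
eef_pos: [0.5126, -0.0774, 0.2904]
orientation: [-180.0, -0.0, 90.0]
wrist_force: [0.9, 0.6, 1.3]
grip_width: 0.0006
finger_force: 0.0
```

>>> drive_tool(targets=[[0,[-50,0,0],0],[0,[-50,7,0],0],[0,[-50,0,0],-0.117],[0,[-40,0,0],0],[0,[-24,0,0],0]])

```text
t: 5.25
eef_pos: [0.5273, -0.2911, 0.2901]
orientation: [-180.0, -0.0, 96.6]
wrist_force: [-0.4, 0.7, -0.4]
grip_width: 0.0004
finger_force: 0.0
```

>>> drive_tool(targets=[[0,[0,0,0],0],[0,[0,0,0],0]])

```text
t: 5.5
eef_pos: [0.5275, -0.2884, 0.2905]
orientation: [-180.0, -0.0, 96.7]
wrist_force: [0.2, 0.7, -0.0]
grip_width: 0.0006
finger_force: 0.0
```

Run:
```python
from h import *
c=shot('wrist','w2'); s=shot('scene','s2'); st=manip.read_state(); print(st['eef_pos'],st['orientation'])
p=[.5665,-.2441,.1169]
print(proj(c,w(p,[pan(-45,0,12),pan(-29,75,8)])))
im=c['pixels'].astype(int); m=(im[:,:,1]>im[:,:,0]+40)&(im[:,:,1]>im[:,:,2]+30)
n,l,a,ce=cv2.connectedComponentsWithStats(m.astype(np.uint8))
for i in range(1,n):
    if a[i,4]>60: print(a[i],ce[i],atz(c,ce[i],.0812))
```

```text
[ 0.52757871 -0.28832129  0.29085702] [ 1.79987856e+02 -5.94281399e-03  9.67687641e+01]
[[320.47135849 139.01247435]
 [336.61173804  66.51426659]]
[370  95   9   9  62] [373.62903226  98.9516129 ] [ 0.57035653 -0.20077644  0.0812    ]
[311 129  24  25 459] [322.24618736 141.02832244] [ 0.52094405 -0.25167423  0.0812    ]
```

View pics/w2.png

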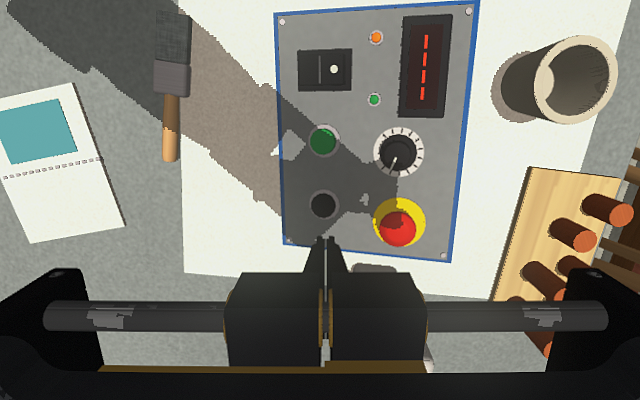

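The wrist view shows the dot at (334,70), start at (322,141), stop at (323,205) and E-stop at (398,229). From the two views the dot is at about (0.526, -0.177) and start at about (0.520, -0.251), and their separation matches the drawing. The panel rises away from the robot, so the finger's far edge touches first. I therefore aim about 8 mm downhill of the dot.

>>> drive_tool(targets=[[0,[50,2,0],0],[0,[40,1.5,0],0],[0,[21.5,0,0],0],[0,[0,0,50],0],[0,[0,0,50],0]])

```text
t: 6.22
eef_pos: [0.5183, -0.178, 0.1902]
orientation: [179.9, 0.1, 96.8]
wrist_force: [0.2, 0.0, -0.6]
grip_width: 0.0006
finger_force: 0.0
```

>>> drive_tool(targets=[[0,[0,0,50],0],[0,[0,0,30],0],[0,[0,0,10],0],[0,[0,0,3],0],[0,[0,0,0],0]])

```text
t: 6.85
eef_pos: [0.5184, -0.1786, 0.0986]
orientation: [179.9, 0.1, 96.7]
wrist_force: [-0.3, -0.6, -0.4]
grip_width: 0.0005
finger_force: 0.0
```

Run:
```python
from h import *
a=shot('side','sd3')['pixels'][185:260,350:430,::-1]; b=shot('scene','s3')['pixels'][150:230,225:315,::-1]
a=cv2.resize(a,(400,375),interpolation=2); b=cv2.resize(b,(400,375),interpolation=2)
cv2.imwrite('pics/c3.png',np.hstack([a,b])); print(manip.read_state()['eef_pos'])
```

```text
[ 0.51841587 -0.17859436  0.09871608]
```

View pics/c3.png

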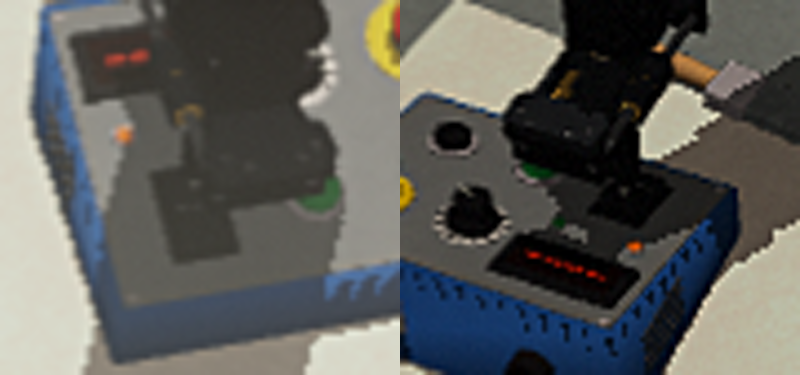

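The finger sits over the rocker in both crops (right crop tip at about (625,195)), clear of the green button. Lowering gently.

>>> drive_tool(targets=[[0,[1.5,0,2],0],[0,[0,0,2],0],[0,[0,0,2],0],[0,[0,0,1],0],[0,[0,0,0],0]])

```text
t: 7.58
eef_pos: [0.5177, -0.1769, 0.0905]
orientation: [-180.0, -0.0, 96.7]
wrist_force: [0.2, 0.1, -0.9]
grip_width: 0.0004
finger_force: 0.0
```

>>> drive_tool(targets=[[0,[0,0,1],0],[0,[0,0,1],0],[0,[0,0,1],0],[0,[0,0,0],0]])

```text
t: 8.07
eef_pos: [0.5183, -0.1769, 0.0881]
orientation: [179.9, 0.0, 96.7]
wrist_force: [0.9, 2.6, 5.3]
grip_width: 0.0001
finger_force: 2.0
```

>>> drive_tool(targets=[[0,[0,0,1],0],[0,[0,0,1],0],[0,[0,0,0],0]])

```text
t: 8.45
eef_pos: [0.5193, -0.1772, 0.0867]
orientation: [179.8, 0.1, 96.7]
wrist_force: [4.2, 2.9, 9.2]
grip_width: 0.0004
finger_force: 3.6
```

>>> drive_tool(targets=[[0,[0,0,0.7],0],[0,[0,0,0.7],0],[0,[0,0,0],0]])

```text
t: 8.82
eef_pos: [0.5199, -0.1773, 0.0856]
orientation: [179.7, 0.1, 96.7]
wrist_force: [5.4, 2.3, 10.5]
grip_width: 0.0001
finger_force: 4.5
```

>>> drive_tool(targets=[[0,[0,0,0.7],0],[0,[0,0,0.7],0],[0,[0,0,0],0]])

```text
t: 9.2
eef_pos: [0.5205, -0.1773, 0.0849]
orientation: [179.6, 0.2, 96.7]
wrist_force: [5.9, 5.0, 16.2]
grip_width: 0.0005
finger_force: 7.7
```

>>> drive_tool(targets=[[0,[0,0,0.5],0],[0,[0,0,0],0]])

```text
t: 9.45
eef_pos: [0.5206, -0.1773, 0.0848]
orientation: [179.6, 0.2, 96.7]
wrist_force: [5.2, 5.2, 21.6]
grip_width: 0.0003
finger_force: 10.3
```

>>> drive_tool(targets=[[0,[0,0,0.3],0],[0,[0,0,0],0]])

```text
t: 9.7
eef_pos: [0.5206, -0.1773, 0.0848]
orientation: [179.6, 0.2, 96.7]
wrist_force: [4.2, 5.8, 24.3]
grip_width: 0.0007
finger_force: 11.9
```

Z stopped at 0.0848 while the force kept rising, so the rocker is at its stop. I'll retract to the earlier viewpoint and compare.

>>> drive_tool(targets=[[0,[0,0,-8],0],[0,[0,0,-48],0],[0,[0,0,-50],0],[0,[0,0,-50],0],[0,[0,0,-50],0]])

```text
t: 10.32
eef_pos: [0.5173, -0.1768, 0.2897]
orientation: [-180.0, -0.0, 96.7]
wrist_force: [0.7, 0.3, -0.8]
grip_width: 0.0005
finger_force: 0.0
```

>>> drive_tool(targets=[[0,[-50,-2,0],0],[0,[-40,-1,0],0],[0,[-22,0,0],0],[0,[0,0,0],0],[0,[0,0,0],0]])

```text
t: 10.95
eef_pos: [0.5278, -0.2875, 0.2878]
orientation: [-180.0, -0.0, 96.7]
wrist_force: [-0.1, -0.3, 0.3]
grip_width: 0.0007
finger_force: 0.0
```

Run:
```python
from h import *
c=shot('wrist','w4'); print(manip.read_state()['eef_pos'])
im=c['pixels'].astype(int); m=(im[:,:,1]>im[:,:,0]+40)&(im[:,:,1]>im[:,:,2]+30)
n,l,a,ce=cv2.connectedComponentsWithStats(m.astype(np.uint8))
for i in range(1,n):
    if a[i,4]>60: print(a[i],ce[i],atz(c,ce[i],.0812))
o=lambda t:cv2.resize(cv2.imread(f'pics/{t}.png')[20:180,270:430],(400,400),interpolation=2)
cv2.imwrite('pics/c4.png',np.hstack([o('w2'),o('w4')]))
```

```text
[ 0.52783012 -0.28741116  0.28803308]
[370  96   9   9  63] [373.66666667  99.88888889] [ 0.57044425 -0.20086464  0.0812    ]
[310 130  24  25 468] [321.79487179 142.13247863] [ 0.52083061 -0.25170537  0.0812    ]
```

View pics/c4.png

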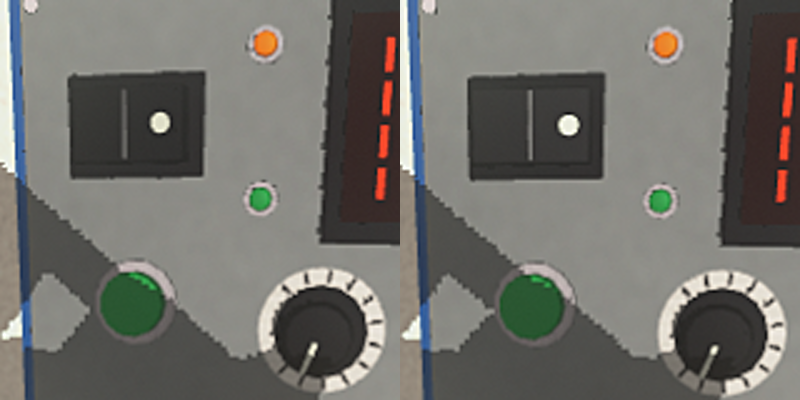

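The box hasn't moved. The rocker's dot and centre bar shifted about 3.5 mm and 2.8 mm uphill, as expected for full travel. Next is the start button, aiming 8 mm downhill for the same reason.

>>> drive_tool(targets=[[0,[37,-11.5,0],0],[0,[0,0,50],0],[0,[0,0,50],0],[0,[0,0,50],0],[0,[0,0,35],0]])

```text
t: 11.62
eef_pos: [0.5118, -0.2517, 0.1014]
orientation: [-180.0, -0.0, 96.8]
wrist_force: [-0.3, -0.3, -0.1]
grip_width: 0.0002
finger_force: 0.0
```

>>> drive_tool(targets=[[0,[0,0,5],0],[0,[0,0,3],0],[0,[0,0,2],0],[0,[0,0,2],0],[0,[0,0,0],0]])

```text
t: 12.25
eef_pos: [0.5122, -0.2532, 0.0915]
orientation: [180.0, 0.0, 96.7]
wrist_force: [-0.2, 0.5, 1.4]
grip_width: 0.0005
finger_force: 0.0
```

>>> drive_tool(targets=[[0,[0,0,2],0],[0,[0,0,2],0],[0,[0,0,2],0],[0,[0,0,1],0],[0,[0,0,0],0]])

```text
t: 12.88
eef_pos: [0.5121, -0.2531, 0.0839]
orientation: [-180.0, -0.0, 96.7]
wrist_force: [-1.2, -0.4, -0.3]
grip_width: 0.0003
finger_force: 0.0
```

>>> drive_tool(targets=[[0,[0,0,1],0],[0,[0,0,1],0],[0,[0,0,0],0]])

```text
t: 13.25
eef_pos: [0.5121, -0.2531, 0.082]
orientation: [180.0, -0.0, 96.7]
wrist_force: [-0.7, -0.3, 0.6]
grip_width: 0.0002
finger_force: 0.0
```

>>> drive_tool(targets=[[0,[0,0,1],0],[0,[0,0,1],0],[0,[0,0,0],0]])

```text
t: 13.62
eef_pos: [0.5123, -0.2531, 0.0801]
orientation: [180.0, 0.0, 96.7]
wrist_force: [1.2, 0.5, 1.9]
grip_width: 0.0007
finger_force: 0.6
```

Contact at about z 0.081, so the stop should come at about 0.075.

>>> drive_tool(targets=[[0,[0,0,1],0],[0,[0,0,1],0],[0,[0,0,1],0],[0,[0,0,0],0]])

```text
t: 14.12
eef_pos: [0.5122, -0.2532, 0.077]
orientation: [180.0, 0.0, 96.7]
wrist_force: [1.6, 0.7, 2.0]
grip_width: 0.0007
finger_force: 0.9
```

>>> drive_tool(targets=[[0,[0,0,1],0],[0,[0,0,0.6],0],[0,[0,0,0],0]])

```text
t: 14.5
eef_pos: [0.5121, -0.2531, 0.0754]
orientation: [-180.0, -0.0, 96.7]
wrist_force: [1.2, -1.1, 2.8]
grip_width: 0.0004
finger_force: 1.0
```

>>> drive_tool(targets=[[0,[0,0,0.7],0],[0,[0,0,0],0]])

```text
t: 14.75
eef_pos: [0.5121, -0.2531, 0.0747]
orientation: [-180.0, -0.0, 96.7]
wrist_force: [1.7, -0.6, 3.6]
grip_width: 0.0
finger_force: 1.0
```

>>> drive_tool(targets=[[0,[0,0,0.7],0],[0,[0,0,0],0]])

```text
t: 15.0
eef_pos: [0.5122, -0.2531, 0.0743]
orientation: [180.0, 0.0, 96.7]
wrist_force: [0.4, 0.1, 6.8]
grip_width: 0.0002
finger_force: 2.8
```

>>> drive_tool(targets=[[0,[0,0,0.6],0],[0,[0,0,0],0]])

```text
t: 15.25
eef_pos: [0.5123, -0.2531, 0.0742]
orientation: [180.0, 0.0, 96.7]
wrist_force: [0.1, 1.6, 11.5]
grip_width: 0.0006
finger_force: 5.5
```

The button bottomed after about 6.5 mm of travel. Retracting for a last check.

>>> drive_tool(targets=[[0,[0,0,-6],0],[0,[0,0,-50],0],[0,[0,0,-50],0],[0,[0,0,-50],0],[0,[0,0,-58],0]])

```text
t: 15.88
eef_pos: [0.5114, -0.2527, 0.2885]
orientation: [-179.9, -0.1, 96.7]
wrist_force: [0.8, -0.4, 0.6]
grip_width: 0.0006
finger_force: 0.0
```

>>> drive_tool(targets=[[0,[-37,11.5,0],0],[0,[0,0,0],0],[0,[0,0,0],0]])

```text
t: 16.25
eef_pos: [0.5272, -0.2879, 0.2865]
orientation: [-179.9, -0.1, 96.7]
wrist_force: [-0.4, -0.2, -0.4]
grip_width: 0.0004
finger_force: 0.0
```

Run:
```python
from h import *
shot('wrist','w5'); shot('scene','s5'); print(manip.read_state()['eef_pos'])
o=lambda t:cv2.resize(cv2.imread(f'pics/{t}.png')[20:220,270:430],(320,400),interpolation=2)
a=cv2.resize(cv2.imread('pics/s5.png')[150:270,190:440],(640,307))[:200]
cv2.imwrite('pics/c5.png',np.vstack([np.hstack([o('w4'),o('w5')]),a]))
```

```text
[ 0.52741148 -0.28772531  0.28685223]
```

View pics/c5.png

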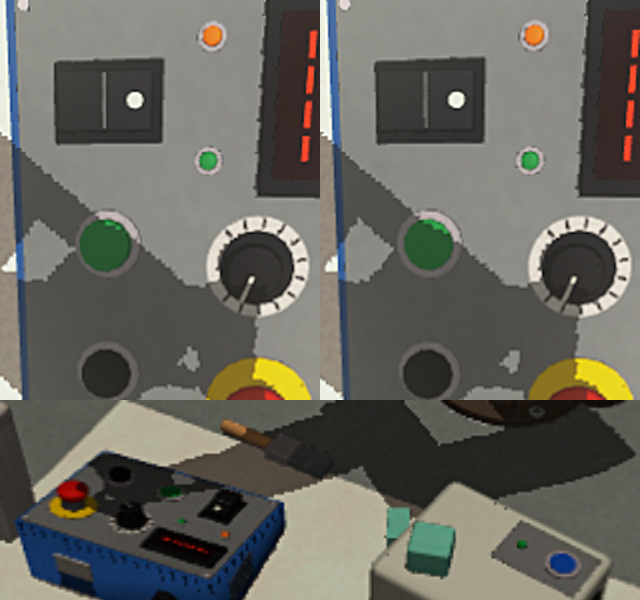

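The start head (right crop, about (429,245)) and the blue button (562,563) both sit lower in their collars. The rocker is on, the dial and stop are unchanged, and nothing has moved.

```bash
python3 -c "
from plant import manip; print(manip.job_done())"
```

```text
the job is handed in; nothing more can be done
None
```

The fume extractor, mains rocker and green start button were switched on in that order. Each was pressed until it stopped moving, with at most about 25 N measured. In the last pictures the dial, stop button, machines and glass look unmoved. The job is handed in, but no verdict came back.

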